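# Find the rocking corner of a jig plate and press its shim flat

### The job

The jig plate rocks: with your fingertips press down on its four blue corner dots, one at a time, until you find the one that gives; it stays down, so stop there and leave it down. Then press only that corner's yellow shim tongue down flat, which brings the plate level again. Grasp nothing, leave the other three tongues standing and the block, tin, pin and timer where they are, and finish clear of everything.

Things in the scene. Friction and masses are not known exactly. Their poses are not given: they have to be found in the camera images.
- plate_mid (a point): centre of the top face of the bare aluminium jig plate, 130 x 170 x 8 mm, its top 33 mm above the table when level. x along the 130 mm side (away from the robot at yaw 0), y along the 170 mm side, z up. It starts level on a central pivot and four rubber pads, one under each blue dot; one pad, hidden, a different one each time, is 5 mm short
- stand: the fixed grey stand under the plate, 150 x 264 mm, x and y along the plate's; origin at the centre of its underside. Pressing (3 to 5 N) the dot over the short pad tips the plate until that dot is 5 mm lower, and it stays so by friction; pressing the diagonally opposite dot afterwards would tip it back. Other dots do not yield
- corner_1 (a point): far left corner (seen from the robot at yaw 0) of the plate: centre of the blue dot, 22 mm across, on the plate's top face; 45 mm (x) and 62 mm (y) from the plate's centre
- tongue_1 (a point): top of the yellow shim tongue of corner_1, 26 mm from its hinge; tongue 24 mm wide, 36 long, 3 thick. The hinge runs along the plate's x, 31 mm farther out along the plate's y (+y side) than the dot, 22 mm above the table. The tongue starts slanting up and out and swings down and out; flat, its top is 23.5 mm above the table and this point 57 mm out from the dot
- shim_1 (a joint): angle (rad) of the yellow tongue of corner_1: 0 slanting up at 45 degrees, 0.785 flat. It stays where it is put and moves under about 1 to 3 N near its tip. As it goes flat, a steel toe behind the hinge rises under the plate and lifts a low corner back to level
- corner_2 (a point): far right corner (seen from the robot at yaw 0) of the plate: centre of the blue dot, 22 mm across, on the plate's top face; 45 mm (x) and 62 mm (y) from the plate's centre
- tongue_2 (a point): top of the yellow shim tongue of corner_2, 26 mm from its hinge; tongue 24 mm wide, 36 long, 3 thick. The hinge runs along the plate's x, 31 mm farther out along the plate's y (-y side) than the dot, 22 mm above the table. The tongue starts slanting up and out and swings down and out; flat, its top is 23.5 mm above the table and this point 57 mm out from the dot
- shim_2 (a joint): angle (rad) of the yellow tongue of corner_2: 0 slanting up at 45 degrees, 0.785 flat. It stays where it is put and moves under about 1 to 3 N near its tip. As it goes flat, a steel toe behind the hinge rises under the plate and lifts a low corner back to level
- corner_3 (a point): near left corner (seen from the robot at yaw 0) of the plate: centre of the blue dot, 22 mm across, on the plate's top face; 45 mm (x) and 62 mm (y) from the plate's centre
- tongue_3 (a point): top of the yellow shim tongue of corner_3, 26 mm from its hinge; tongue 24 mm wide, 36 long, 3 thick. The hinge runs along the plate's x, 31 mm farther out along the plate's y (+y side) than the dot, 22 mm above the table. The tongue starts slanting up and out and swings down and out; flat, its top is 23.5 mm above the table and this point 57 mm out from the dot
- shim_3 (a joint): angle (rad) of the yellow tongue of corner_3: 0 slanting up at 45 degrees, 0.785 flat. It stays where it is put and moves under about 1 to 3 N near its tip. As it goes flat, a steel toe behind the hinge rises under the plate and lifts a low corner back to level
- corner_4 (a point): near right corner (seen from the robot at yaw 0) of the plate: centre of the blue dot, 22 mm across, on the plate's top face; 45 mm (x) and 62 mm (y) from the plate's centre
- tongue_4 (a point): top of the yellow shim tongue of corner_4, 26 mm from its hinge; tongue 24 mm wide, 36 long, 3 thick. The hinge runs along the plate's x, 31 mm farther out along the plate's y (-y side) than the dot, 22 mm above the table. The tongue starts slanting up and out and swings down and out; flat, its top is 23.5 mm above the table and this point 57 mm out from the dot
- shim_4 (a joint): angle (rad) of the yellow tongue of corner_4: 0 slanting up at 45 degrees, 0.785 flat. It stays where it is put and moves under about 1 to 3 N near its tip. As it goes flat, a steel toe behind the hinge rises under the plate and lifts a low corner back to level
- block: grey setting block, 25 x 40 x 35 mm high, standing loose on the middle of the plate; origin at the centre of its underside
- tin: round white tin, 64 mm across, 25 mm high, on the table; origin at the centre of its underside
- pin: white plastic pin, 15 mm across, 26 mm high, standing on the table; origin at the centre of its underside
- timer: dark grey timer, 50 x 62 x 19 mm, on the table; origin at the centre of its underside
Not all that is in view belongs to the job. There is more than one size of the timer; the one meant has the size given above.

How it is judged:
On the way, in this order (a step that is already met when the one before it is completed fails the run):
1. the rocking corner has been pressed down (its dot at least 2.8 mm lower) (height (world z) of any of corner_1, corner_2, corner_3, corner_4 below 0.0304 m), for 0.1 s.
2. with that corner still down, its own shim tongue is being pressed (past 0.3 rad) (((height (world z) of corner_1 below 0.0304 m and value of joint shim_1 above 0.3 rad) or (height (world z) of corner_2 below 0.0304 m and value of joint shim_2 above 0.3 rad) or (height (world z) of corner_3 below 0.0304 m and value of joint shim_3 above 0.3 rad) or (height (world z) of corner_4 below 0.0304 m and value of joint shim_4 above 0.3 rad))).
At the end, for the whole second after the job is handed in: exactly one shim tongue, that of the rocking corner, is flat (within 0.1 rad), the other three still stand (under 0.25 rad), the plate is level within 0.02 rad, and the bystanders are at rest (((value of joint shim_1 above 0.68 rad and value of joint each of shim_2, shim_3, shim_4 below 0.25 rad) or (value of joint shim_2 above 0.68 rad and value of joint each of shim_1, shim_3, shim_4 below 0.25 rad) or (value of joint shim_3 above 0.68 rad and value of joint each of shim_1, shim_2, shim_4 below 0.25 rad) or (value of joint shim_4 above 0.68 rad and value of joint each of shim_1, shim_2, shim_3 below 0.25 rad)) and angle between plate_mid's own z axis and vertical below 0.02 rad and linear speed of each of block, tin, pin, timer below 0.02 m/s); the robot touches nothing.
It fails at once if two shim tongues are pressed (value of joint each of shim_1, shim_2 above 0.3 rad or value of joint each of shim_1, shim_3 above 0.3 rad or value of joint each of shim_1, shim_4 above 0.3 rad or value of joint each of shim_2, shim_3 above 0.3 rad or value of joint each of shim_2, shim_4 above 0.3 rad or value of joint each of shim_3, shim_4 above 0.3 rad).
It fails at once if the block, tin, pin or timer is moved more than 20 mm, lifted or tipped (distance of any of block, tin, pin, timer from where it was at the start of the episode above 0.02 m or angle between any of block, tin, pin, timer's own z axis and vertical above 0.35 rad).
It also fails if it takes over 67 s, if anything falls off the work surface, if the arm or the gripper's body presses on something with over 40 N, if the wrist force passes 120 N, or if a joint passes its speed limit or range.

### The arm

A 6-joint arm with a two-finger parallel gripper is mounted at the origin on a cart in front of the work surface, level with it; the furniture and walls round the work are solid. World frame = base frame: x ahead of the robot, y to its left, z up, the work surface at z = 0. Lengths are in m, angles in rad, forces in N, time in s.
With the tool pointing down it reaches from about 0.25 to 0.775 m from the base axis. Payload 4 kg.
Tool frame: the origin (TCP) lies on the centre line of the jaws, within the pads' length; the fingertips stand 25 mm ahead of it and the grasp point (between the pads) lies 6 mm ahead of it; z points along the fingers, y is the line along which they close (so a half turn about z gives the same grasp; the last joint's range is limited). The gripper opens to 94 mm and grips with 3 to 60 N. Pads are 16 mm wide; open, the fingers measure 119 mm over their backs; the gripper's body (75 mm by 177 mm) begins 78 mm behind the grasp point.
Start: joints at [-1.359, 0.087, 1.371, -0, 1.684, -0.103], TCP at [0.17, -0.523, 0.231] pointing down, gripper open.
Joint ranges: [-3.1, 3.1], [-0.76, 2.03], [0.27, 2.55], [-1.08, 4.22], [0.17, 2.65], [-2.57, 2.57]. Speed limits (rad/s): [2.79, 2.79, 3.14, 3.14, 3.14, 3.14].

### API

Orientations are given as [roll, pitch, yaw] about the fixed x, y, z axes, in that order (R = Rz(yaw) Ry(pitch) Rx(roll)).
In Python, from bench import robot, imaging gives the robot as it stands. The module is installed in compiled form; this text tells all that it offers.
- The arm moves only by the tool drive_tool, never from a script. Its argument "series" is a list of rows, each a list of 3 entries, a list of its own where there are three numbers: the finger opening in m, from 0 to 0.094, then the shift along the tool's x, y, z in m, then the turn, a rotation vector about the tool's x, y, z in rad. A call has 1 to 5 rows; each row is the pose to reach, as a shift and turn from the pose commanded when the call began, along the tool's axes at that moment; what a row does not reach only later rows make up. A row lasts 1/8 s, in which the tool goes at most 62.5 mm and 10.7 degrees, less where a joint would pass 70% of its speed; a pose out of reach is approached as far as the arm can. A call with a gripper value outside its range is refused whole. The fingers move at their own pace and stop on an object; the grip force is fixed at half the most. Time passes only in rows, so rows that repeat a pose let the fingers close. It gives the time, the measured TCP pose, the force, the opening and the grip force at its end, in the units of the state.
- robot.get_obs(): the state, without advancing time (a new reading comes with each control period).
- imaging.snapshot(name): name is "scene" or "side" or "wrist"; returns the picture (480x640x3 uint8, red, green, blue); there is no depth.
- imaging.get_calibration(name): a dict with "intrinsics" (3x3 intrinsics, pixels), "position" and "rotation" of the camera in the world. Camera axes: x right, y up, looking along -z (the intrinsics and any distortion apply to the point x, -y, -z); pixel columns grow to the right and rows downward; lengths in m; the calibration is good to about 2 mm. A picture is of the moment at which its call begins: read the wrist's pose just before it. get_calibration takes no time and is no camera call; for the wrist camera it gives the pose at the moment of the call.
- robot.close_job(): hands the job in; it is judged then, once.
The state is a dict: "time": time; "joint_positions": joint angles; "qvel": joint speeds; "joint_torque": joint torques, N m; "tool_pos": TCP position; "ee_rot": TCP orientation; "wrist_force": force on the tool from outside, world axes, zero at the start; "wrist_torque": the same for the moment, N m; "width": finger opening in m; "finger_force": force on a finger pad.
Only numpy, scipy, OpenCV 4.12 (cv2) and the standard library are available. Lean on these libraries where they do the work, as an engineer would, in place of code of your own. Each camera call takes 0.05 s, during which the arm holds its last target. There are 200 camera calls.

## Working session

There is one attempt and no reset: what is moved stays moved. The work goes in short steps, Python scripts to look and compute and a tool call to move; the robot and the scene stay as the last step left them, time stands still between calls to the robot, and variables do not carry over. Pictures are saved under pics/ and viewed, at most 10 in all, crops included, and the job is handed in when it is done.

Besides the shell and the picture viewer there is one more tool, called by a JSON object that holds its "method" and its "body", one argument or row to a line. drive_tool: Moves the arm, as the interface text tells. Its arguments: {"type":"object","properties":{"series":{"type":"array"}},"required":["series"]}

```bash
mkdir -p pics
cat > h.py <<'E'
import numpy as np,cv2
from bench import robot,imaging
def cal(n):
    c=imaging.get_calibration(n);return np.array(c["intrinsics"]),np.array(c["position"]),np.array(c["rotation"]),c
def ray(c,u,v,z):
    K,p,R=c[:3]
    d=np.linalg.inv(K)@[u,v,1];d=R@(d*[1,-1,-1]);return p+d*(z-p[2])/d[2]
def proj(c,X):
    K,p,R=c[:3]
    q=K@((R.T@(np.array(X)-p))*[1,-1,-1]);return q[:2]/q[2]
def blobs(im,lo,hi,amin=30):
    h=cv2.cvtColor(im,cv2.COLOR_RGB2HSV);m=cv2.inRange(h,np.array(lo),np.array(hi))
    n,l,s,c=cv2.connectedComponentsWithStats(m)
    return [(c[i].round(1),s[i]) for i in range(1,n) if s[i,4]>amin]
def snap(n,f):
    c=cal(n);im=imaging.snapshot(n);cv2.imwrite(f"pics/{f}.png",im[:,:,::-1]);return c,im
E
python3 - <<'E'
from h import *
for n in("scene","side"):
    c,im=snap(n,n+"0");print(n,c[3])
    for b,s in blobs(im,(100,120,50),(130,255,255)):print("blue",b,s,ray(c,*b,.033).round(4))
    for b,s in blobs(im,(22,120,80),(35,255,255)):print("yel",b,s,ray(c,*b,.033).round(4))
print(robot.get_obs())
E
```

```text
scene {'intrinsics': array([[472.57816223,   0.        , 318.23978037],
       [  0.        , 472.57816223, 236.9783426 ],
       [  0.        ,   0.        ,   1.        ]]), 'position': array([0.17929855, 0.66853557, 0.85512222]), 'rotation': array([ 0.73822291, -0.01745048, -2.67303163])}Traceback (most recent call last):
  File "<stdin>", line 4, in <module>
  File "h.py", line 7, in ray
    d=np.linalg.inv(K)@[u,v,1];d=R@(d*[1,-1,-1]);return p+d*(z-p[2])/d[2]
                                                                     ~^^^
IndexError: invalid index to scalar variable.
```

View pics/scene0.png

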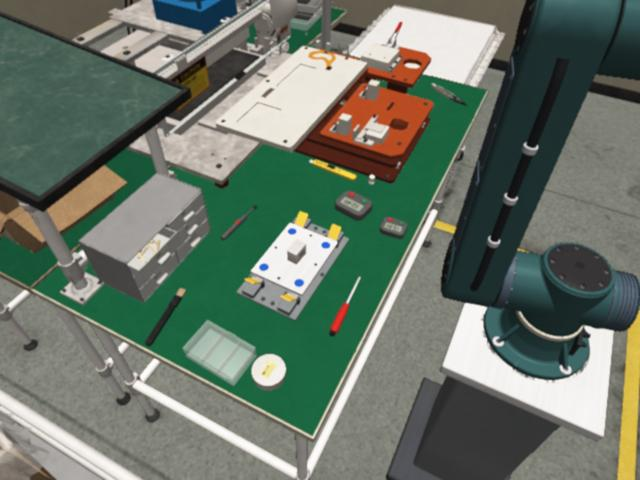

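The scene view shows the plate at about (297,255) with four blue dots, the block at (297,250), the tin at (268,371) and the pin at (372,180). There are two timers, at (353,203) and (393,226). The camera rotation is given as rpy, so I'll fix the helper.

```bash
sed -i 's/np.array(c\["rotation"\]),c/Rotation.from_euler("xyz",c["rotation"]).as_matrix(),c/; 1a from scipy.spatial.transform import Rotation' h.py
python3 - <<'E'
from h import *
for n in("scene","side"):
    c,im=snap(n,n+"0");print(n,c[3])
    for b,s in blobs(im,(100,120,50),(130,255,255),15):print("blue",b,s,ray(c,*b,.033).round(4))
    for b,s in blobs(im,(22,120,80),(35,255,255)):print("yel",b,s,ray(c,*b,.033).round(4))
    if n=="scene":
        for t,p,z in(("tin",(268,368),.025),("pin",(372,178),.026),("timA",(353,202),.019),("timB",(393,226),.019)):print(t,ray(c,*p,z).round(3))
        cv2.imwrite("pics/crop0.png",cv2.resize(im[150:350,210:430],None,fx=3,fy=3,interpolation=2)[:,:,::-1])
print(robot.get_obs())
E
```

```text
scene {'intrinsics': array([[472.57816223,   0.        , 318.23978037],
       [  0.        , 472.57816223, 236.9783426 ],
       [  0.        ,   0.        ,   1.        ]]), 'position': array([0.17929855, 0.66853557, 0.85512222]), 'rotation': array([ 0.73822291, -0.01745048, -2.67303163])}
blue [194.8  11.9] [ 153    0   84   33 1918] [ 1.5174 -0.8842  0.033 ]
blue [291.8 230.9] [288 229   8   5  31] [0.5688 0.0064 0.033 ]
blue [325.3 244.7] [322 242   8   6  37] [0.4789 0.0085 0.033 ]
blue [263.5 266.6] [260 264   8   6  40] [0.5718 0.1305 0.033 ]
blue [298.5 282.4] [295 279   8   7  45] [0.4822 0.1329 0.033 ]
yel [198.6  81.6] [187  67  21  30 317] [ 1.1725 -0.4437  0.033 ]
yel [334.3 169.6] [313 159  44  22 297] [ 0.5772 -0.2455  0.033 ]
yel [301.3 217.9] [295 211  14  16 135] [ 0.5694 -0.0423  0.033 ]
yel [445.  226.7] [434 220  22  14 166] [ 0.2485 -0.178   0.033 ]
yel [334.2 231.1] [328 224  14  16 143] [ 0.4793 -0.04    0.033 ]
yel [251.3 280.2] [245 278  14   6  50] [0.5755 0.175  0.033 ]
yel [287.4 297.2] [281 294  14   7  58] [0.4844 0.1777 0.033 ]
yel [630.  404.5] [ 617
[... 951 characters left out ...]
33 ]
{'time': 0.15, 'joint_positions': array([-1.35909846e+00,  8.78055060e-02,  1.37186662e+00,  1.67389831e-05,
        1.68359714e+00, -1.03099439e-01]), 'qvel': array([-0.0008832 , -0.00297353, -0.00524438,  0.00038913, -0.00038118,
       -0.00222057]), 'joint_torque': array([ 1.10953184e-03, -3.40642548e+01, -3.02793610e+01,  7.18084630e-02,
        3.05021997e-02, -1.24285125e-04]), 'tool_pos': array([ 0.17021706, -0.52261353,  0.22958247]), 'ee_rot': array([-3.13992665e+00, -1.89099404e-04,  3.14799018e-01]), 'wrist_force': array([ 0.28493061, -0.32042355,  0.28977699]), 'wrist_torque': array([ 0.02274201,  0.02501   , -0.04124629]), 'finger_force': 0.0, 'width': 0.09411550482668816}
```

View pics/crop0.png

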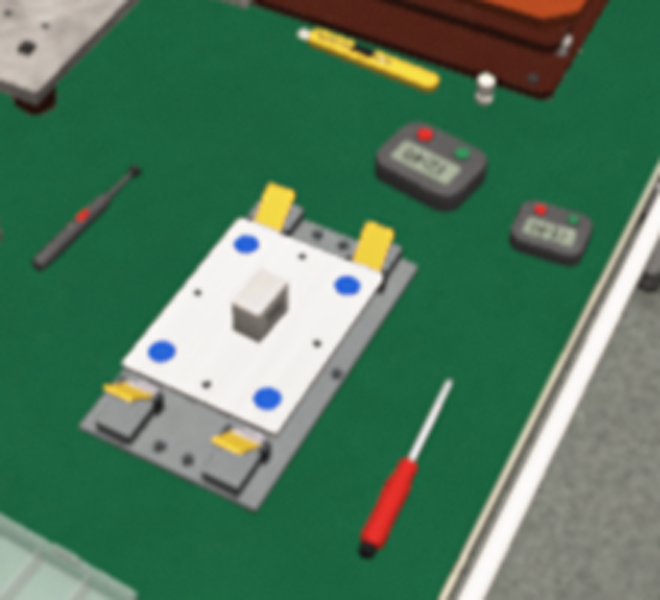

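View pics/side0.png

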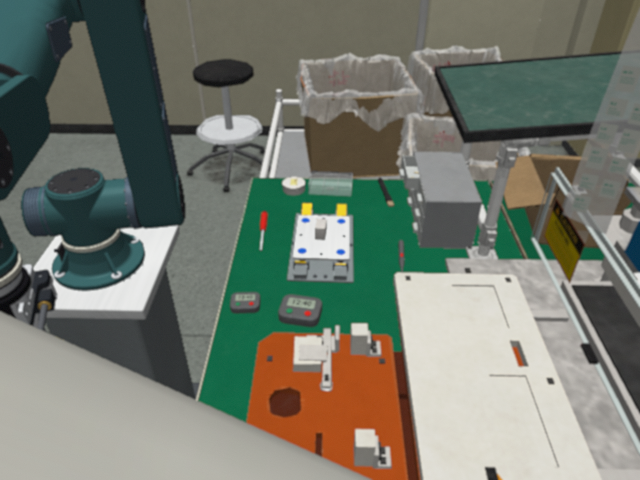

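Both cameras agree on the dots to within 1 mm:

| Dot | x | y |
|---|---|---|
| c1 | 0.5716 | 0.1306 |
| c2 | 0.5687 | 0.0066 |
| c3 | 0.4817 | 0.1327 |
| c4 | 0.479 | 0.0087 |

- **Size check:** the spacing is 90 x 124 mm, which matches the description. The plate yaw is about -0.023.
- **Tongues:** they stand at y ≈ 0.18 and y ≈ -0.04.
- **Timers:** the ones at (353,203) and (393,226) are both well off my path. The larger one, at (353,203), fits the 50 x 62 mm size. The crop confirms it, and I won't go near either.

Next I move the closed fingers towards the plate.

{"method": "drive_tool", "body": {
  "series": [
    [0, [0.045, -0.04, 0], [0, 0, -0.12]],
    [0, [0.09, -0.08, 0], [0, 0, -0.24]],
    [0, [0.135, -0.12, 0], [0, 0, -0.36]],
    [0, [0.18, -0.16, 0], [0, 0, -0.48]],
    [0, [0.225, -0.2, 0], [0, 0, -0.6]]
  ]
}}

```text
time: 0.78
tool_pos: [0.3228, -0.2613, 0.2302]
ee_rot: [3.141, -0.0, 0.918]
wrist_force: [0.5, -0.2, 1.1]
width: 0.0474
finger_force: 0.0
```

```bash
cat >> h.py <<'E'
def to(x,y,ztip,yaw=1.548):
    o=robot.get_obs();R=Rotation.from_euler("xyz",o["ee_rot"]);T=Rotation.from_euler("xyz",[np.pi,0,yaw])
    print("t",o["time"],"pos",o["tool_pos"].round(4),"tip",round(o["tool_pos"][2]-.025,4),"F",o["wrist_force"].round(2))
    print("shift",R.inv().apply(np.array([x,y,ztip+.025])-o["tool_pos"]).round(4),"turn",(R.inv()*T).as_rotvec().round(4))
E
python3 -c "
from h import *
to(.479,.0087,.205)"
```

```text
t 0.775 pos [ 0.3228 -0.2613  0.2302] tip 0.2052 F [ 0.49 -0.23  1.07]
shift [ 3.094e-01 -3.990e-02  3.000e-04] turn [ 3.000e-04 -1.000e-04 -6.298e-01]
```

{"method": "drive_tool", "body": {
  "series": [
    [0, [0.06, -0.008, 0], [0, 0, -0.13]],
    [0, [0.12, -0.016, 0], [0, 0, -0.26]],
    [0, [0.18, -0.024, 0], [0, 0, -0.39]],
    [0, [0.24, -0.032, 0], [0, 0, -0.52]],
    [0, [0.3, -0.039, 0.02], [0, 0, -0.63]]
  ]
}}

```text
time: 1.4
tool_pos: [0.4755, -0.0007, 0.2123]
ee_rot: [3.137, 0.001, 1.549]
wrist_force: [0.4, -0.4, 0.1]
width: 0.0005
finger_force: 0.0
```

```bash
python3 -c "
from h import *
to(.479,.0087,.06)"
```

```text
t 1.4 pos [ 0.4755 -0.0007  0.2123] tip 0.1873 F [ 0.42 -0.4   0.06]
shift [0.0096 0.0027 0.1273] turn [0.0045 0.0008 0.0009]
```

{"method": "drive_tool", "body": {
  "series": [
    [0, [0.009, 0.003, 0.05], [0, 0, 0]],
    [0, [0.009, 0.003, 0.1], [0, 0, 0]],
    [0, [0.009, 0.003, 0.127], [0, 0, 0]],
    [0, [0.009, 0.003, 0.127], [0, 0, 0]],
    [0, [0.009, 0.003, 0.127], [0, 0, 0]]
  ]
}}

```text
time: 2.02
tool_pos: [0.4779, 0.0062, 0.0852]
ee_rot: [3.139, 0.0, 1.545]
wrist_force: [-0.2, 0.0, 0.1]
width: 0.0005
finger_force: 0.0
```

Run:
```python
from h import *
to(.479,.0087,.036)
c,im=snap("wrist","w1")
for b,s in blobs(im,(100,120,50),(130,255,255),30):print("blue",b,s,ray(c,*b,.033).round(4))
```

```text
t 2.025 pos [0.4779 0.0062 0.0852] tip 0.0602 F [-0.21  0.01  0.09]
shift [0.0025 0.0009 0.0242] turn [ 0.0021  0.0002 -0.0033]
blue [320.7  57.6] [ 302   37   38   42 1248] [0.4836 0.1356 0.033 ]
blue [481.5  56.9] [ 463   36   38   43 1258] [0.5743 0.1336 0.033 ]
blue [321.1 265.2] [306 252  31  30 630] [0.4809 0.0118 0.033 ]
blue [457.6 266.3] [442 252  32  30 752] [0.5716 0.0086 0.033 ]
```

View pics/w1.png

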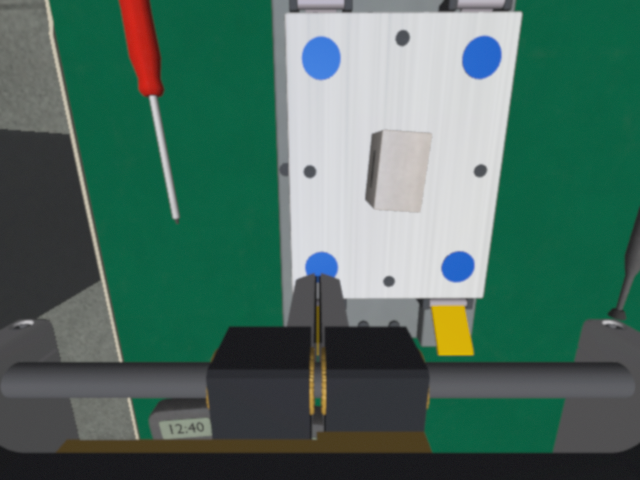

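The wrist view agrees with the fixed cameras to within 3 mm: c4 at (321,265) lies under the fingertips, c3 at (321,58), c1 at (481,57) and c2 at (458,266). I'll probe c4 now.

{"method": "drive_tool", "body": {
  "series": [
    [0, [0.003, 0.001, 0.02], [0, 0, 0]],
    [0, [0.003, 0.001, 0.024], [0, 0, 0]],
    [0, [0.003, 0.001, 0.026], [0, 0, 0]],
    [0, [0.003, 0.001, 0.027], [0, 0, 0]],
    [0, [0.003, 0.001, 0.027], [0, 0, 0]]
  ]
}}

```text
time: 2.7
tool_pos: [0.4788, 0.0092, 0.0584]
ee_rot: [3.14, 0.0, 1.545]
wrist_force: [-1.9, 0.1, 4.6]
width: 0.0005
finger_force: 2.8
```

{"method": "drive_tool", "body": {
  "series": [
    [0, [0, 0, 0.001], [0, 0, 0]],
    [0, [0, 0, 0.002], [0, 0, 0]],
    [0, [0, 0, 0.002], [0, 0, 0]]
  ]
}}

```text
time: 3.08
tool_pos: [0.4789, 0.0091, 0.0583]
ee_rot: [3.14, 0.001, 1.545]
wrist_force: [-6.4, 0.1, 14.5]
width: 0.0005
finger_force: 7.4
```

c4 held firm at 14 N, so it isn't the short one. On to c3.

{"method": "drive_tool", "body": {
  "series": [
    [0, [0, 0, -0.025], [0, 0, 0]],
    [0, [0.06, 0, -0.025], [0, 0, 0]],
    [0, [0.122, 0, -0.025], [0, 0, 0]],
    [0, [0.123, 0, -0.025], [0, 0, 0]],
    [0, [0.123, 0, -0.008], [0, 0, 0]]
  ]
}}

```text
time: 3.7
tool_pos: [0.4827, 0.1324, 0.0637]
ee_rot: [3.138, 0.0, 1.546]
wrist_force: [0.0, 0.0, -0.7]
width: 0.0003
finger_force: 0.0
```

{"method": "drive_tool", "body": {
  "series": [
    [0, [0, 0, 0.004], [0, 0, 0]],
    [0, [0, 0, 0.006], [0, 0, 0]],
    [0, [0, 0, 0.007], [0, 0, 0]],
    [0, [0, 0, 0.007], [0, 0, 0]]
  ]
}}

```text
time: 4.2
tool_pos: [0.4804, 0.1312, 0.0583]
ee_rot: [-3.139, -0.001, 1.542]
wrist_force: [-8.5, 0.6, 18.6]
width: 0.0003
finger_force: 8.9
```

c3 is firm too, at 18 N. On to c1.

{"method": "drive_tool", "body": {
  "series": [
    [0, [0, 0, -0.025], [0, 0, 0]],
    [0, [0, 0.045, -0.025], [0, 0, 0]],
    [0, [0.001, 0.09, -0.025], [0, 0, 0]],
    [0, [0.001, 0.09, -0.025], [0, 0, 0]],
    [0, [0.001, 0.09, -0.008], [0, 0, 0]]
  ]
}}

```text
time: 4.82
tool_pos: [0.5716, 0.1297, 0.0637]
ee_rot: [3.141, -0.0, 1.543]
wrist_force: [-0.9, 0.4, -0.2]
width: 0.0006
finger_force: 0.0
```

{"method": "drive_tool", "body": {
  "series": [
    [0, [0, 0, 0.003], [0, 0, 0]],
    [0, [0, 0, 0.005], [0, 0, 0]],
    [0, [0, 0, 0.006], [0, 0, 0]],
    [0, [0, 0, 0.006], [0, 0, 0]]
  ]
}}

```text
time: 5.32
tool_pos: [0.5714, 0.1312, 0.0584]
ee_rot: [3.141, -0.0, 1.545]
wrist_force: [-0.5, -1.0, 1.6]
width: 0.0004
finger_force: 0.7
```

Only just touching; press a bit more.

{"method": "drive_tool", "body": {
  "series": [
    [0, [0, 0, 0.001], [0, 0, 0]],
    [0, [0, 0, 0.002], [0, 0, 0]],
    [0, [0, 0, 0.002], [0, 0, 0]],
    [0, [0, 0, 0.002], [0, 0, 0]]
  ]
}}

```text
time: 5.82
tool_pos: [0.5717, 0.1313, 0.0563]
ee_rot: [3.141, -0.001, 1.545]
wrist_force: [-1.5, 0.9, 4.1]
width: 0.0003
finger_force: 2.4
```

c1 is giving: the tip has dropped to 31.3 mm with only 4 N. Press it right down.

{"method": "drive_tool", "body": {
  "series": [
    [0, [0, 0, 0.001], [0, 0, 0]],
    [0, [0, 0, 0.002], [0, 0, 0]],
    [0, [0, 0, 0.003], [0, 0, 0]],
    [0, [0, 0, 0.004], [0, 0, 0]],
    [0, [0, 0, 0.004], [0, 0, 0]]
  ]
}}

```text
time: 6.45
tool_pos: [0.5719, 0.1314, 0.054]
ee_rot: [3.14, -0.001, 1.545]
wrist_force: [-4.2, 1.2, 11.7]
width: 0.0003
finger_force: 5.7
```

{"method": "drive_tool", "body": {
  "series": [
    [0, [0, 0, 0.001], [0, 0, 0]],
    [0, [0, 0, 0.002], [0, 0, 0]],
    [0, [0, 0, 0.002], [0, 0, 0]]
  ]
}}

```text
time: 6.82
tool_pos: [0.572, 0.1314, 0.0538]
ee_rot: [3.139, -0.001, 1.545]
wrist_force: [-6.7, 0.4, 18.8]
width: 0.0005
finger_force: 9.0
```

It bottomed out at 28.8 mm, 4.5 mm lower. Now I lift off slowly and go above tongue 1.

{"method": "drive_tool", "body": {
  "series": [
    [0, [0, 0, -0.01], [0, 0, 0]],
    [0, [0, 0, -0.05], [0, 0, 0]],
    [0, [0.03, 0, -0.05], [0, 0, 0]],
    [0, [0.054, 0, -0.05], [0, 0, 0]],
    [0, [0.054, 0, -0.05], [0, 0, 0]]
  ]
}}

```text
time: 7.45
tool_pos: [0.5724, 0.1857, 0.0987]
ee_rot: [-3.141, 0.001, 1.547]
wrist_force: [-0.3, -0.3, -0.4]
width: 0.0005
finger_force: 0.0
```

Run:
```python
from h import *
to(.573,.185,.05)
for n in ("scene","side"):
    c,im=snap(n,n+"2")
    for b,s in blobs(im,(100,120,50),(130,255,255),15):print("blue",b,s,ray(c,*b,.033).round(4))
    u,v=proj(c,[.55,.12,.04]).astype(int)
    cv2.imwrite(f"pics/{n}2c.png",cv2.resize(im[v-70:v+70,u-80:u+80],None,fx=4,fy=4,interpolation=2)[:,:,::-1])
```

```text
t 7.45 pos [0.5724 0.1857 0.0987] tip 0.0737 F [-0.28 -0.3  -0.35]
shift [-0.0007  0.0006  0.0237] turn [-0.001   0.0008 -0.001 ]
blue [194.8  11.9] [ 153    0   84   33 1920] [ 1.5174 -0.8842  0.033 ]
blue [291.9 230.9] [289 229   7   5  28] [0.5686 0.0063 0.033 ]
blue [325.1 243.4] [322 241   7   6  35] [0.4811 0.0052 0.033 ]
blue [263.4 268. ] [260 265   8   7  43] [0.5699 0.134  0.033 ]
blue [298.4 282.4] [295 280   8   6  43] [0.4824 0.133  0.033 ]
blue [305.5 219.9] [303 219   6   3  16] [0.4825 0.1324 0.033 ]
blue [341.1 222.1] [338 221   7   3  17] [0.572  0.1251 0.033 ]
blue [634.6 248.3] [625 222  15  49 384] [1.2553 0.0365 0.033 ]
blue [301.9 248.6] [299 247   7   4  23] [0.4793 0.0157 0.033 ]
blue [340.5 251.5] [337 250   8   4  24] [0.5694 0.0071 0.033 ]
```

View pics/scene2c.png

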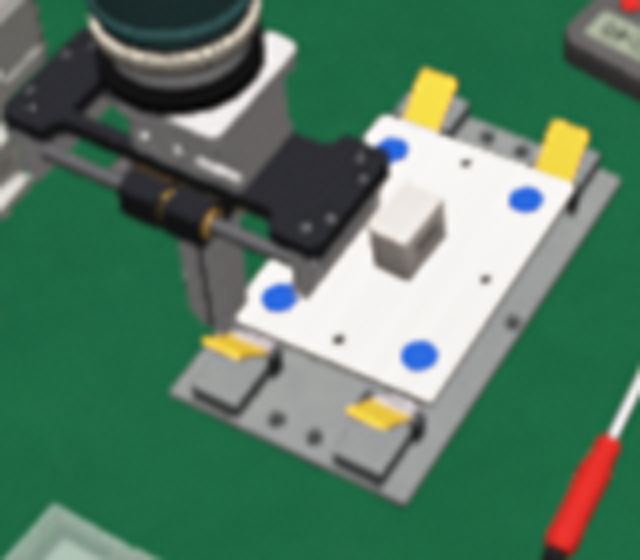

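The crop shows the c1 dot (278,297) lowered, with c4 raised on the diagonal. The fingertips are above tongue 1 (235,345), and the other three tongues still stand. I'll press tongue 1 down.

{"method": "drive_tool", "body": {
  "series": [
    [0, [0, 0, 0.015], [0, 0, 0]],
    [0, [0, 0, 0.025], [0, 0, 0]],
    [0, [0, 0, 0.031], [0, 0, 0]],
    [0, [0, 0, 0.037], [0, 0, 0]],
    [0, [0, 0, 0.041], [0, 0, 0]]
  ]
}}

```text
time: 8.18
tool_pos: [0.5727, 0.1844, 0.0583]
ee_rot: [-3.141, 0.001, 1.545]
wrist_force: [-0.4, 1.0, 0.8]
width: 0.0005
finger_force: 0.8
```

{"method": "drive_tool", "body": {
  "series": [
    [0, [0, 0, 0.003], [0, 0, 0]],
    [0, [0, 0, 0.006], [0, 0, 0]],
    [0, [0, 0, 0.009], [0, 0, 0]],
    [0, [0, 0, 0.011], [0, 0, 0]],
    [0, [0, 0, 0.011], [0, 0, 0]]
  ]
}}

```text
time: 8.8
tool_pos: [0.5729, 0.1853, 0.0487]
ee_rot: [3.141, -0.001, 1.545]
wrist_force: [-1.9, 2.1, 5.8]
width: 0.0008
finger_force: 2.6
```

{"method": "drive_tool", "body": {
  "series": [
    [0, [0, 0, 0.001], [0, 0, 0]],
    [0, [0, 0, 0.003], [0, 0, 0]],
    [0, [0, 0, 0.003], [0, 0, 0]]
  ]
}}

```text
time: 9.18
tool_pos: [0.573, 0.1853, 0.0485]
ee_rot: [3.14, -0.001, 1.545]
wrist_force: [-5.4, 1.3, 15.6]
width: 0.0007
finger_force: 7.7
```

It has hit its stop at 23.5 mm. Retreat and check.

{"method": "drive_tool", "body": {
  "series": [
    [0, [0, 0, -0.01], [0, 0, 0]],
    [0, [0, 0, -0.06], [0, 0, 0]],
    [0, [0, 0, -0.12], [0, 0, 0]],
    [0, [0, 0, -0.18], [0, 0, 0]],
    [0, [0, 0, -0.2], [0, 0, 0]]
  ]
}}

```text
time: 9.8
tool_pos: [0.5742, 0.1847, 0.2499]
ee_rot: [3.134, -0.001, 1.544]
wrist_force: [-0.4, -0.1, -0.1]
width: 0.0005
finger_force: 0.0
```

{"method": "drive_tool", "body": {
  "series": [
    [0, [-0.05, -0.03, 0], [0, 0, 0]],
    [0, [-0.1, -0.06, 0], [0, 0, 0]],
    [0, [-0.15, -0.09, 0], [0, 0, 0]],
    [0, [-0.15, -0.09, 0], [0, 0, 0]],
    [0, [-0.15, -0.09, 0], [0, 0, 0]]
  ]
}}

```text
time: 10.42
tool_pos: [0.4791, 0.0373, 0.2446]
ee_rot: [3.142, 0.0, 1.544]
wrist_force: [-0.0, -0.4, 0.2]
width: 0.0008
finger_force: 0.0
```

Run:
```python
from h import *
for n in ("scene","side"):
    c,im=snap(n,n+"3")
    for b,s in blobs(im,(100,120,50),(130,255,255),12):print("blue",b,s[4],ray(c,*b,.033).round(4))
    for b,s in blobs(im,(22,120,80),(35,255,255)):print("yel",b,s[4],ray(c,*b,.033).round(4))
    if n=="scene":
        u,v=proj(c,[.525,.07,.04]).astype(int)
        cv2.imwrite(f"pics/{n}3c.png",cv2.resize(im[v-70:v+70,u-80:u+80],None,fx=4,fy=4,interpolation=2)[:,:,::-1])
```

```text
blue [194.8  11.9] 1919 [ 1.5174 -0.8842  0.033 ]
blue [291.8 230.9] 31 [0.5688 0.0064 0.033 ]
blue [325.3 244.6] 37 [0.4791 0.0083 0.033 ]
blue [263.6 266.7] 42 [0.5714 0.1306 0.033 ]
blue [298.6 282.4] 46 [0.482  0.1328 0.033 ]
yel [198.9  81.6] 297 [ 1.1716 -0.4442  0.033 ]
yel [343.  173.1] 161 [ 0.5502 -0.2434  0.033 ]
yel [301.3 217.9] 135 [ 0.5694 -0.0423  0.033 ]
yel [487.4 241.4] 897 [ 0.1458 -0.1782  0.033 ]
yel [334.2 231.1] 143 [ 0.4793 -0.04    0.033 ]
yel [251.  285.9] 144 [0.5679 0.1882 0.033 ]
yel [287.3 297.2] 59 [0.4846 0.1778 0.033 ]
yel [629.2 419.8] 2018 [-0.1766  0.1278  0.033 ]
blue [305.2 219.9] 18 [0.4818 0.1324 0.033 ]
blue [340.8 220.9] 18 [0.5713 0.1303 0.033 ]
blue [634.6 248.3] 384 [1.2553 0.0365 0.033 ]
blue [301.6 250.4] 25 [0.4789 0.0089 0.033 ]
blue [340.3 251.6] 26 [0.5689 0.0067 0.033 ]
yel [306.4 208.4] 122 [0.4826 0.1843 0.033 ]
yel [341.1 212. ] 69 [0.5725 0.17   0.033 ]
yel [561.1 247.4] 865 [1.0854 0.0356 0.033 ]
```

View pics/scene3c.png

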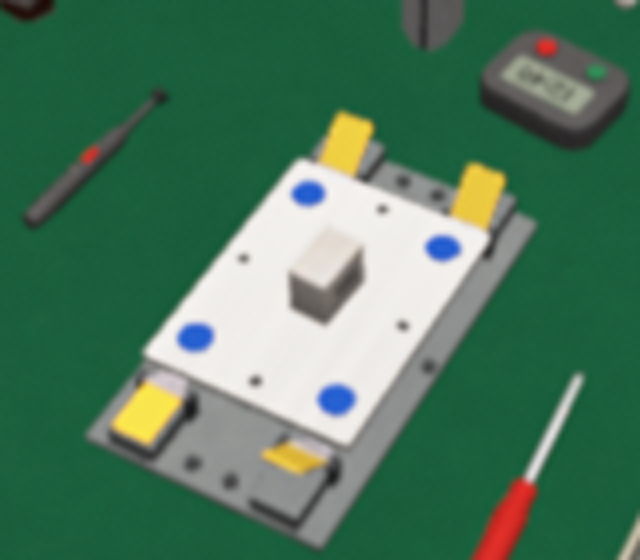

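Tongue 1 (148,412) lies flat and the other three stand. All four dots are back at their starting positions, so the plate is level. The block hasn't moved and the arm is clear.

```bash
python3 -c "
from bench import robot
print(robot.close_job())"
```

```text
the job is handed in; nothing more can be done
None
```

The job is handed in, with no verdict shown: corner_1 (far left) was the one that gave, its tongue is pressed flat, the plate is back level, the other three tongues still stand, and the arm finished clear.

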